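# Find the gauge plate that fits the saw vise

## Task

Find out how far the saw vise has been left open: starting with the thinnest gauge plate and going up in thickness, lower each one between the jaws, about mid-length, until it rests on the bed, and take it out again if it is loose. When one just fits, with hardly any play, leave it standing there and then swing the red-knobbed clamp lever all the way over. The other two plates must end up standing upright in the black tray, and the tube offcut, bushing and spanner are to be left alone.

Things in the scene. Friction and masses are not known exactly. Their poses are not given: they have to be found in the camera images.
- plate_thin_mid (a point): yellow gauge plate: aluminium with a yellow band round and over its top, standing upright, 80 mm long (its x axis), 14 mm thick (its y axis), 90 mm tall (z up). The point is its centre, 45 mm above its underside. Pinch it across its thickness near the top; it weighs less than 0.75 kg.
- plate_mid_mid (a point): blue gauge plate: aluminium with a blue band round and over its top, standing upright, 80 mm long (its x axis), 20 mm thick (its y axis), 90 mm tall (z up). The point is its centre, 45 mm above its underside. Pinch it across its thickness near the top; it weighs less than 0.75 kg.
- plate_thick_mid (a point): red gauge plate: aluminium with a red band round and over its top, standing upright, 80 mm long (its x axis), 26 mm thick (its y axis), 90 mm tall (z up). The point is its centre, 45 mm above its underside. Pinch it across its thickness near the top; it weighs less than 0.75 kg.
- tray: Black shallow tray, fixed, 140 mm (x) by 300 mm (y), rim 16 mm high, walls 4 mm. The plates stand in it in any order, in a row along its y axis, about 85 mm apart. Origin: centre of its underside; its floor is 4 mm above that, so a standing plate's centre is 49 mm above the table.
- bed_mid (a point): Point on the vise's steel bed, 30 mm above the table, at the foot of the fixed black jaw's face, half-way along it. x runs along the jaws, y across the gap towards the moving jaw, z up. A plate goes in from above with its thickness along this y, mid-way between the two faces, and rests on the bed.
- jaw_face (a point): Point on the bed at the foot of the moving jaw's face, half-way along it; axes as bed_mid. The moving jaw cannot be pushed; only the clamp lever moves it (1.3 mm towards the fixed jaw per rad, to nip the plate). The lever's pivot is 75 mm from this point along y, 76 mm above the table.
- vise: White saw vise with two black jaws, fixed; origin 30 mm below bed_mid. Jaws are 150 mm long and rise to 75 mm above the table; their faces are parallel up to 37 mm above the bed, then flare out 4 to 5 mm each as a lead-in. The right plate has about 2 mm play in all (1 mm each side of the middle); one too thin has 7 mm or more; one too thick does not go in.
- lever_knob (a point): Centre of the red ball knob (30 mm diameter) on the clamp lever, a steel rod behind the moving jaw. With the lever at 0 the knob is 47 mm to the -x side of the pivot and 75 mm above it (88 mm from it); it swings over the top to the +x side (x of bed_mid). Push it from its -x side; about 2 N; it stays where left.
- clamp_lever (a joint): Clamp lever's angle in rad: 0 to 0.15 at the start (open, leaning to -x), 1.1 fully over against its stop (leaning to +x).
- tube_offcut: Square steel tube offcut, 120 x 40 x 40 mm, lying on the table; leave it alone. Origin: centre of its underside.
- bushing: Dark steel flanged bushing, 52 mm diameter, 40 mm high; leave it alone. Origin: centre of its underside.
- spanner: Steel spanner, 180 mm long, lying on the table; leave it alone.
- plate_thin: The same plate as plate_thin_mid, here with its origin at the centre of its underside.
- plate_mid: The same plate as plate_mid_mid, here with its origin at the centre of its underside.
- plate_thick: The same plate as plate_thick_mid, here with its origin at the centre of its underside.
Mind the look-alikes: they are no part of the job. Leave any green or turquoise look-alike of the plate_thick alone.

How it is judged (in metres and radians):
On the way, in this order (a step that is already met when the one before it is completed fails the run):
1. the thinnest (yellow) plate is down on the bed between the jaws (x of plate_thin_mid in the frame of bed_mid between -0.05 and 0.05 m and y of plate_thin_mid in the frame of bed_mid between 0 and 0.03 m and z of plate_thin_mid in the frame of bed_mid between 0.04 and 0.049 m and angle between plate_thin_mid's own z axis and vertical below 0.12 rad), for 0.2 s.
2. the next thicker (blue) plate is down on the bed between the jaws (x of plate_mid_mid in the frame of bed_mid between -0.05 and 0.05 m and y of plate_mid_mid in the frame of bed_mid between 0 and 0.03 m and z of plate_mid_mid in the frame of bed_mid between 0.04 and 0.049 m and angle between plate_mid_mid's own z axis and vertical below 0.12 rad), for 0.2 s.
At the end, for the whole second after the job is handed in: The plate that just fits the gap (blue for a gap of about 22 mm, red for about 28 mm) stands on the bed between the jaws, its centre within 50 mm of mid-length; the other two stand upright in the tray; the clamp lever is past 0.95 rad of 1.1; all at rest (((y of jaw_face in the frame of bed_mid below 0.0248 m and (x of plate_mid_mid in the frame of bed_mid between -0.05 and 0.05 m and y of plate_mid_mid in the frame of bed_mid between 0 and 0.03 m and z of plate_mid_mid in the frame of bed_mid between 0.04 and 0.049 m and angle between plate_mid_mid's own z axis and vertical below 0.12 rad) and (x of plate_thick_mid in the frame of tray between -0.065 and 0.065 m and y of plate_thick_mid in the frame of tray between -0.145 and 0.145 m and z of plate_thick_mid in the frame of tray between 0.044 and 0.054 m and angle between plate_thick_mid's own z axis and vertical below 0.12 rad)) or (y of jaw_face in the frame of bed_mid above 0.0248 m and (x of plate_thick_mid in the frame of bed_mid between -0.05 and 0.05 m and y of plate_thick_mid in the frame of bed_mid between 0 and 0.03 m and z of plate_thick_mid in the frame of bed_mid between 0.04 and 0.049 m and angle between plate_thick_mid's own z axis and vertical below 0.12 rad) and (x of plate_mid_mid in the frame of tray between -0.065 and 0.065 m and y of plate_mid_mid in the frame of tray between -0.145 and 0.145 m and z of plate_mid_mid in the frame of tray between 0.044 and 0.054 m and angle between plate_mid_mid's own z axis and vertical below 0.12 rad))) and x of plate_thin_mid in the frame of tray between -0.065 and 0.065 m and y of plate_thin_mid in the frame of tray between -0.145 and 0.145 m and z of plate_thin_mid in the frame of tray between 0.044 and 0.054 m and angle between plate_thin_mid's own z axis and vertical below 0.12 rad and value of joint clamp_lever above 0.95 rad and linear speed of each of plate_thin, plate_mid, plate_thick below 0.03 m/s); the robot touches nothing.
It fails at once if the clamp lever is swung over (past 0.5 rad) without the right plate down between the jaws (value of joint clamp_lever above 0.5 rad and not ((y of jaw_face in the frame of bed_mid below 0.0248 m and (x of plate_mid_mid in the frame of bed_mid between -0.05 and 0.05 m and y of plate_mid_mid in the frame of bed_mid between 0 and 0.03 m and z of plate_mid_mid in the frame of bed_mid between 0.04 and 0.049 m and angle between plate_mid_mid's own z axis and vertical below 0.12 rad)) or (y of jaw_face in the frame of bed_mid above 0.0248 m and (x of plate_thick_mid in the frame of bed_mid between -0.05 and 0.05 m and y of plate_thick_mid in the frame of bed_mid between 0 and 0.03 m and z of plate_thick_mid in the frame of bed_mid between 0.04 and 0.049 m and angle between plate_thick_mid's own z axis and vertical below 0.12 rad)))).
It fails at once if the tube offcut is moved by more than 20 mm (distance of tube_offcut from where it was at the start of the episode above 0.02 m).
It fails at once if the bushing is moved by more than 20 mm (distance of bushing from where it was at the start of the episode above 0.02 m).
It fails at once if the spanner is moved by more than 20 mm (distance of spanner from where it was at the start of the episode above 0.02 m).
It also fails if it takes over 72 s, if anything falls off the work surface, if the arm or the gripper's body presses on something with over 40 N, if the wrist force passes 120 N, or if a joint passes its speed limit or range.

## Robot

A 7-joint arm with a two-finger parallel gripper is mounted at the origin on the work surface. World frame = base frame: x ahead of the robot, y to its left, z up, the work surface at z = 0. Lengths are in mm, angles in rad, forces in N, time in s.
With the tool pointing down it reaches from about 400 to 875 mm from the base axis. Payload 4.4 kg.
Tool frame: the origin (TCP) lies at the very end of the fingers, on their centre line; the grasp point (between the pads) lies 19 mm behind it; z points along the fingers, y is the direction in which the jaws open and shut (so a half turn about z gives the same grasp; the last joint's range is limited). The gripper opens to 85 mm and grips with 20 to 120 N. Pads are 22 mm wide; open, the fingers measure 114 mm over their backs; the gripper's body (76 mm by 85 mm) begins 54 mm behind the grasp point. The pads swing forward as they close: fully open they stand 13 mm farther back than shut.
Start: joints at [-1.376, 0.628, 0.038, 1.517, -0.027, 0.996, -0.02], TCP at [167.58, 628.04, 231.313] pointing down, gripper open.
Joint ranges: [-3.06, 3.06], [-0.37, 2.12], [-1.25, 1.32], [0.18, 2.47], [-1.1, 4.24], [0.23, 1.98], [-2.94, 2.94]. Speed limits (rad/s): [2.57, 2.57, 3.14, 3.14, 3.14, 3.14, 3.14].

## Interface

Orientations are given as [roll, pitch, yaw] about the fixed x, y, z axes, in that order (R = Rz(yaw) Ry(pitch) Rx(roll)).
In Python, from cell import ctrl gives the robot as it stands.
- The arm moves only by the shell command python3 -m crank 'ROWS' [OPENING]. ROWS is JSON, a list that holds one entry, the list of rows, each a list of 6 numbers: the shift along the tool's x, y, z in units of 30 mm (1.0 is 30 mm), then the turn, a rotation vector about the tool's x, y, z in units of 6 degrees (1.0 is 6 degrees). In form: [[[tx, ty, tz, rx, ry, rz], ...]]. A call has 1 to 12 rows; each row shifts and turns the pose as measured when the row begins, along the tool's axes as they then stand; what a row does not reach is not made up. A row lasts 1/12 s, in which the tool goes at most 41.7 mm and 7.16 degrees, less where a joint would pass 70% of its speed; a pose out of reach is approached as far as the arm can. A call is refused whole if a number of a shift passes 1 or a number of a turn 1, either way. A call with a gripper value outside its range is refused whole. OPENING is the gripper command: -1 is fully open, 1 is shut, values between are in proportion, set as the call begins (- or left out, the last holds). The fingers move at their own pace and stop on an object; the grip force is fixed at half the most. Time passes only in rows, so rows that do not move let the fingers close. It gives the time, the measured TCP pose, the force and the opening at its end, in the units of the state.
- ctrl.read_state(): the state, without advancing time (a new reading comes with each control period).
- ctrl.get_image(name): name is "side" or "top"; returns a dict with "color" (420x560x3 uint8, red, green, blue), "depth" (420x560 float32, mm along the optical axis (not along the pixel's ray), 0 where there is no reading), "camera_matrix" (3x3 intrinsics, pixels), "k1" (the pictures are not rectified: a ray, as slopes to the right and down, at radius r is drawn at 1 + k1 r^2 times it, then the intrinsics apply), "R" (3x3) and "t" (3): a world point X has camera coordinates R X + t. Camera axes: x right, y down, z forward; pixel columns grow to the right and rows downward; lengths in mm; the calibration is good to about 2 mm. A picture is of the moment at which its call begins.
- ctrl.finish_job(): hands the job in, once; it reports no verdict.
Trained networks look in a picture, given as the dict that the camera call returned (one of the last four; its "shot" number tells which), for a name from the list of things; names that differ only in an ending like _2 or _b are one class to them, and where a whole thing is asked for, a point or a joint stands for the part that bears it (a point fixed in the world has none). Each returns a list of dicts, best first, with "conf" (0 to 1); they miss things now and then, are a little off and sometimes report something else, mostly with a low value. They report only what shows in the picture. A call takes as long as a camera call. They do not tell look-alikes from the thing itself.
- ctrl.search_frame(query, picture): "extent" ([centre column, centre row, width, height] in pixels, round what is visible of it).
The state is a dict: "clock": time; "qpos": joint angles; "qd": joint speeds; "tau": joint torques, N m; "eef_pos": TCP position; "tool_rot": TCP orientation; "force": force on the tool from outside, world axes, zero at the start; "torque": the same for the moment, N m; "width": finger opening in mm.
Only numpy, scipy, OpenCV 4.12 (cv2) and the standard library are available. Lean on these libraries where they do the work, as an engineer would, in place of code of your own. Each camera call takes 0.05 s, during which the arm holds its last target. There are 200 camera calls.

## Working session

There is one attempt and no reset: what is moved stays moved. The work goes in short steps, Python scripts to look and compute and a shell command to move; the robot and the scene stay as the last step left them, time stands still between calls to the robot, and variables do not carry over. Pictures are saved under pics/ and viewed, about 8 in all and at most 12, crops included, and the job is handed in when it is done.

```bash
mkdir -p pics; ls
cat > h.py <<'E'
import numpy as np,cv2
from cell import ctrl
from scipy.spatial.transform import Rotation as Ro
def cloud(p):
    K=np.array(p["camera_matrix"]);d=np.array(p["depth"]);h,w=d.shape
    u,v=np.meshgrid(np.arange(w),np.arange(h))
    xy=cv2.undistortPoints(np.stack([u,v],-1).reshape(-1,1,2).astype(float),K,np.array([p["k1"],0,0,0,0.])).reshape(h,w,2)
    c=np.dstack([xy[...,0]*d,xy[...,1]*d,d])
    X=(c-np.array(p["t"]))@np.array(p["R"]); X[d<=0]=np.nan
    return X
def save(p,n): cv2.imwrite('pics/'+n+'.png',np.array(p["color"])[...,::-1])
E
python3 - <<'E'
from h import *
s=ctrl.read_state();print({k:np.round(v,3).tolist() for k,v in s.items()})
P={n:ctrl.get_image(n) for n in("top","side")}
import pickle;pickle.dump(P,open('p0.pkl','wb'))
for n,p in P.items():
    save(p,n+'0');X=cloud(p);print(n,np.round(p["t"],0),np.round(p["R"],2).tolist())
    for q in ["plate_thin","plate_mid","plate_thick","tray","vise","lever_knob","tube_offcut","bushing","spanner"]:
        for r in ctrl.search_frame(q,p)[:3]:
            e=r["extent"];print(q,round(r["conf"],2),np.round(e,0),np.round(X[min(419,int(e[1])),min(559,int(e[0]))],0))
E
```

```text
pics
{'clock': 0.0, 'qpos': [-1.376, 0.629, 0.038, 1.518, -0.027, 0.996, -0.02], 'qd': [0.001, -0.0, -0.0, 0.001, -0.0, 0.001, 0.001], 'tau': [0.0, -56.34, 1.226, -19.345, 0.011, 0.01, -0.0], 'eef_pos': [167.411, 627.41, 230.375], 'tool_rot': [-3.14, -0.0, 2.881], 'force': [0.683, -0.016, -0.891], 'torque': [-0.041, -0.02, 0.009], 'width': 85.415}
top [ -51.  639. 1346.] [[0.03, -1.0, -0.02], [-0.98, -0.02, -0.17], [0.17, 0.02, -0.98]]
plate_thin 0.75 [318. 268.  12.  32.] [ 472. -129.   99.]
plate_mid 0.71 [375. 263.  18.  30.] [ 487. -283.   94.]
plate_mid 0.69 [345. 265.  16.  30.] [ 480. -203.   98.]
plate_thick 0.89 [378. 261.  17.  27.] [ 495. -290.   99.]
plate_thick 0.74 [363. 209.  20.  37.] [ 637. -253.   93.]
plate_thick 0.7 [431. 281.  32.  30.] [ 444. -438.   89.]
tray 0.72 [346. 264. 112.  58.] [ 485. -203.   97.]
tray 0.25 [197. 252.  75.  75.] [506. 207.  84.]
vise 0.82 [198. 252.  76.  75.] [509. 209.  75.]
lever_knob 0.55 [170. 259.  16.  20.] [484. 272. 133.]
tube_offcut 0.98 [326. 178.  39.  22.] [ 739. -149.   38.]
bushing 0.49 [272. 170.  20.  19.] [761.   8.  36.]
spanner 0.54 [195. 177.  59.  14.] [738. 244.   9.]
side [-609.   33. 1038.] [[1.0, -0.04, 0.02], [-0.02, -0.75, -0.66], [0.04, 0.66, -0.75]]
plate_thin 0.8 [226. 248.  40.  34.] [ 475. -134.   59.]
plate_thin 0.6 [230. 296.  81. 130.] [ 484. -222.    4.]
plate_mid 0.94 [225. 279.  42.  38.] [ 480. -216.   64.]
plate_thick 0.75 [193. 393.  51.  51.] [ 441. -450.   86.]
plate_thick 0.75 [308. 300.  45.  42.] [ 649. -270.   58.]
plate_thick 0.72 [228. 318.  42.  42.] [ 491. -307.   67.]
tray 0.83 [231. 295.  79. 129.] [ 486. -221.    2.]
vise 0.66 [245. 157.  78.  53.] [513. 157.  71.]
lever_knob 0.82 [235. 115.  27.  37.] [474. 453.  -1.]
lever_knob 0.25 [227. 317.  47.  39.] [ 489. -307.   68.]
tube_offcut 0.86 [341. 266.  28.  60.] [ 734. -176.   38.]
spanner 0.5 [321. 157.  20.  41.] [734. 229.   8.]
```

Run:
```python
from h import *
import pickle;P=pickle.load(open('p0.pkl','rb'))
a=P["top"]["color"][120:330,130:470,::-1];b=P["side"]["color"][60:,140:390,::-1]
a=cv2.resize(a,(510,315),interpolation=2);b=cv2.resize(b,(290,418))
im=np.zeros((600,800,3),np.uint8);im[:315,:510]=a;im[:418,510:]=b
# vise zoom
c=cv2.resize(P["top"]["color"][205:300,150:245,::-1],(285,285),interpolation=2);im[315:,:285]=c
cv2.imwrite('pics/a.png',im)
# plate tops: high points by colour from both cameras
for n,p in P.items():
    X=cloud(p);H=cv2.cvtColor(np.array(p["color"]),cv2.COLOR_RGB2HSV)
    for nm,lo,hi in(("yel",20,35),("blue",100,130),("red",0,8),("red2",172,180),("grn",40,99)):
        m=(H[...,0]>=lo)&(H[...,0]<=hi)&(H[...,1]>110)&(H[...,2]>50)
        N,L,S,C=cv2.connectedComponentsWithStats(m.astype(np.uint8))
        for i in range(1,N):
            if S[i,4]<40: continue
            q=X[L==i];q=q[~np.isnan(q[:,2])]
            zt=np.percentile(q[:,2],90);t=q[(q[:,2]>zt-6)]
            r=cv2.minAreaRect(t[:,:2].astype(np.float32))
            print(n,nm,C[i].round(),S[i,4],'z',zt.round(1),'rect',np.round(r[0],1),np.round(r[1],1),round(r[2],1))
X=cloud(P["top"])
# vise region depth map: heights on a y scan
for x in (450,480,510,540,570):
    m=(abs(X[...,0]-x)<8)&(abs(X[...,1]-210)<110)
    q=X[m];q=q[np.argsort(q[:,1])]
    print(x,[(int(y),int(z)) for y,z in zip(*[ [np.median(k[:,1]) for k in np.array_split(q,45)],[np.median(k[:,2]) for k in np.array_split(q,45)]])])
```

```text
top yel [316. 266.] 253 z 98.6 rect [ 476.6 -124.6] [80.  15.3] 8.3
top yel [511. 326.] 60 z 90.4 rect [ 322.8 -662.1] [10.9 45.3] 1.3
top blue [346. 264.] 316 z 97.7 rect [ 481.8 -204.5] [80.7 21.1] 9.2
top blue [505. 314.] 1263 z 73.8 rect [ 353.2 -657.6] [129.3 101.2] 0.0
top red [378. 261.] 361 z 98.0 rect [ 491.8 -293.3] [81.1 27.7] 8.5
top red [165. 263.] 80 z 172.6 rect [467.  274.6] [19.7 20.8] 60.1
top grn [364. 206.] 307 z 94.5 rect [ 648.2 -256.2] [79.6 27.4] 14.1
top grn [433. 281.] 307 z 94.0 rect [ 440.2 -447.1] [81.  27.4] 43.9
side yel [223. 236.] 263 z 93.5 rect [ 473.2 -125.6] [79.8 18.4] 11.1
side blue [130.   5.] 74 z -30.0 rect [ -63.7 1405.8] [28.  20.7] 16.3
side blue [223.   4.] 1266 z -27.8 rect [ 374.5 1404.4] [ 34.5 771.8] 89.8
side blue [147.  37.] 94 z -95.4 rect [  21.1 1184.2] [10.7 69.6] 3.0
side blue [224. 267.] 425 z 93.5 rect [ 478.6 -207.3] [80.2 23. ] 8.2
side red [226. 105.] 69 z 167.8 rect [466.4 268.6] [22.3 17.9] 22.5
side red [226. 305.] 645 z 93.9 rect [ 488.8 -295. ] [80.1 28.7] 9.0
side grn [305. 297.] 1147 z 89.1 rect [ 644.7 -259.4] [80.
[... 1869 characters left out ...]
22, 72), (229, 59), (232, 66), (237, 66), (241, 66), (246, 65), (251, 67), (255, 66), (262, 66), (267, 66), (271, 67), (276, 67), (280, 68), (285, 68), (290, 66), (294, 67), (301, 65), (313, 36), (318, 31)]
570 [(101, 1), (106, 1), (113, 0), (118, 0), (122, 0), (128, 1), (132, 13), (135, 15), (138, 34), (141, 52), (143, 70), (147, 72), (152, 71), (156, 71), (161, 71), (164, 74), (170, 70), (175, 70), (179, 73), (183, 74), (186, 76), (190, 68), (201, 32), (205, 32), (209, 32), (213, 34), (215, 53), (216, 66), (218, 77), (223, 76), (227, 72), (235, 60), (239, 64), (244, 63), (251, 66), (256, 65), (263, 65), (269, 65), (277, 66), (284, 47), (290, 30), (300, 30), (304, 32), (312, 32), (318, 31)]
```

View pics/a.png

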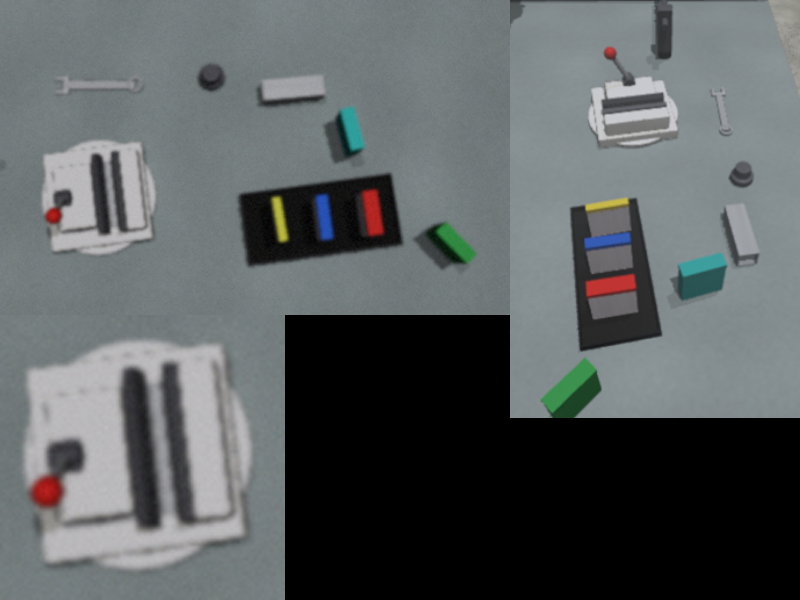

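The picture shows the plates yellow, blue and red (left to right) in the tray, and the vise at left with its moving jaw on the knob side. The knob is at about (53,215) in the mosaic. Both are yawed about 8.5°. The green and turquoise blocks are decoys.

```bash
cat >> h.py <<'E'
def go(x,y,z,yaw=188.5):
    s=ctrl.read_state();r=np.array(s["tool_rot"]);R=Ro.from_euler('xyz',r)
    d=R.inv().apply(np.array([x,y,z])-s["eef_pos"])/30
    w=(R.inv()*Ro.from_euler('xyz',[180,0,yaw],degrees=True)).as_rotvec(degrees=True)/6
    print('t',round(s["clock"],1),'pos',np.round(s["eef_pos"],1),'F',np.round(s["force"],1),'w',round(s["width"],1),'delta',d.round(2),'turn',w.round(2),'q7',round(s["qpos"][6],2))
E
python3 - <<'E'
from h import *
import pickle;P=pickle.load(open('p0.pkl','rb'))
go(475,120,225)
for n,p in P.items():
    X=cloud(p);g=np.array(p["color"]).max(-1)
    m=(g<75)&(abs(X[...,2]-74)<7)&(abs(X[...,0]-510)<85)&(abs(X[...,1]-195)<50)
    a=np.radians(8.5);ex=np.array([np.cos(a),np.sin(a)]);ey=np.array([-ex[1],ex[0]])
    q=X[m];y=(q[:,:2]-[510,195])@ey;x=(q[:,:2]-[510,195])@ex
    N,L,S,C=cv2.connectedComponentsWithStats(m.astype(np.uint8))
    print(n,np.histogram(y,np.arange(-40,41,2)),x.min(),x.max(),np.median(q[:,2]))
    for k in(y<-2,y>2):
        f=np.polyfit(x[k],y[k],1);print(k.sum(),f.round(3),np.percentile(y[k]-f[0]*x[k],[3,97]).round(1))
    for pt in ([475,-125,94],):
        pass
E
```

```text
t 1.0 pos [167.6 628.  231.3] F [0.2 0.  0.3] w 85.5 delta [-14.27 -13.72   0.21] turn [-0.   -0.   -3.91] q7 -0.02
top (array([ 0,  0,  0,  0,  0,  0,  0, 12, 36, 39, 33, 25, 26, 14,  0,  0,  0,
        0,  0,  0,  0,  0,  0,  0,  9, 34, 43, 40, 33, 32, 31, 28, 11,  5,
        0,  0,  0,  0,  0,  0]), array([-40, -38, -36, -34, -32, -30, -28, -26, -24, -22, -20, -18, -16,
       -14, -12, -10,  -8,  -6,  -4,  -2,   0,   2,   4,   6,   8,  10,
        12,  14,  16,  18,  20,  22,  24,  26,  28,  30,  32,  34,  36,
        38,  40])) -65.50236405665002 82.6352766829804 74.6858777919424
185 [ 1.900e-02 -1.941e+01] [-24.3 -13.6]
266 [1.4000e-02 1.6772e+01] [10.3 25.3]
side (array([0, 0, 0, 0, 0, 0, 0, 0, 0, 0, 0, 0, 0, 0, 0, 0, 0, 0, 0, 0, 0, 0,
       0, 1, 0, 0, 0, 0, 0, 0, 0, 0, 0, 0, 0, 0, 0, 0, 0, 0]), array([-40, -38, -36, -34, -32, -30, -28, -26, -24, -22, -20, -18, -16,
       -14, -12, -10,  -8,  -6,  -4,  -2,   0,   2,   4,   6,   8,  10,
        12,  14,  16,  18,  20,  22,  24,  26,  28,  30,  32,  34,  36,
        38,  40])) -16.86570404909715 -16.86570404909715 68.23491912965933Traceback (most recent call last):
  File "<stdin>", line 12, in <module>
    raise TypeError("expected non-empty vector for x")
TypeError: expected non-empty vector for x
```

```bash
python3 -m crank '[[[-1,-1,0,0,0,-0.98],[-1,-1,0,0,0,-0.98],[-1,-1,0,0,0,-0.98],[-1,-1,0,0,0,-0.98],[-1,-1,0,0,0,0],[-1,-1,0,0,0,0],[-1,-1,0,0,0,0],[-1,-1,0,0,0,0],[-1,-1,0,0,0,0],[-0.3,-1,0,0,0,0],[0,-1,0,0,0,0],[0,-1,0,0,0,0]]]' 0; python3 -c "
from h import *
go(475,-125,130)"
```

```text
clock: 2.0
eef_pos: [472.4, 292.9, 227.9]
tool_rot: [3.132, 0.003, -2.953]
force: [0.5, -0.8, 0.4]
width: 42.9
t 2.0 pos [472.4 292.9 227.9] F [ 0.5 -0.8  0.4] w 42.9 delta [  2.54 -13.73   3.12] turn [0.1  0.03 0.39] q7 1.11
```

```bash
python3 -m crank '[[[0.2,-1,0,0.1,0,0.2],[0.2,-1,0,0,0,0.1],[0.2,-1,0,0,0,0],[0.2,-1,0,0,0,0],[0.2,-1,0,0,0,0],[0.2,-1,0,0,0,0],[0.2,-1,0,0,0,0],[0.2,-1,0,0,0,0],[0.2,-1,0.2,0,0,0],[0.2,-1,0.2,0,0,0],[0.2,-1,0.3,0,0,0],[0.2,-1,0.3,0,0,0]]]'; python3 -c "
from h import *
go(475,-125,100)"
```

```text
clock: 3.0
eef_pos: [461.7, -92.8, 200.6]
tool_rot: [-3.139, 0.017, -2.989]
force: [0.8, 0.2, -0.0]
width: 43.0
t 3.0 pos [461.7 -92.8 200.6] F [ 0.8  0.2 -0. ] w 43.0 delta [-0.22 -1.12  3.36] turn [-0.03  0.17  0.04] q7 1.84
```

```bash
python3 -m crank '[[[-0.1,-0.6,0.6,0,0.1,0],[-0.1,-0.5,0.9,0,0,0],[0,0,0.9,0,0,0],[0,0,0.8,0,0,0],[0,0,0,0,0,0]]]'; python3 -c "
from h import *
go(475,-125,65)"
```

```text
clock: 3.42
eef_pos: [474.9, -138.5, 102.6]
tool_rot: [-3.131, 0.012, -3.005]
force: [-0.9, 0.0, -0.4]
width: 42.8
t 3.4 pos [ 474.9 -138.5  102.6] F [-0.9  0.  -0.4] w 42.8 delta [-0.05  0.46  1.25] turn [-0.1   0.12 -0.11] q7 1.9
```

```bash
python3 -m crank '[[[0,0.3,0,-0.1,0.1,-0.1],[0,0.16,0,0,0,0],[0,0,0,0,0,0],[0,0,0,0,0,0]]]'; python3 -c "
from h import *
go(475,-125,65)
for n in('top','side'):
  p=ctrl.get_image(n);save(p,n+'1')
  if n=='side': cv2.imwrite('pics/b.png',cv2.resize(p['color'][190:340,160:310,::-1],(600,600),interpolation=2))"
```

```text
clock: 3.75
eef_pos: [474.1, -122.6, 105.1]
tool_rot: [3.14, 0.003, -2.992]
force: [0.2, -0.4, 0.2]
width: 42.8
t 3.8 pos [ 474.1 -122.6  105.1] F [ 0.2 -0.4  0.2] w 42.8 delta [-0.01 -0.08  1.34] turn [0.01 0.03 0.01] q7 1.89
```

View pics/b.png

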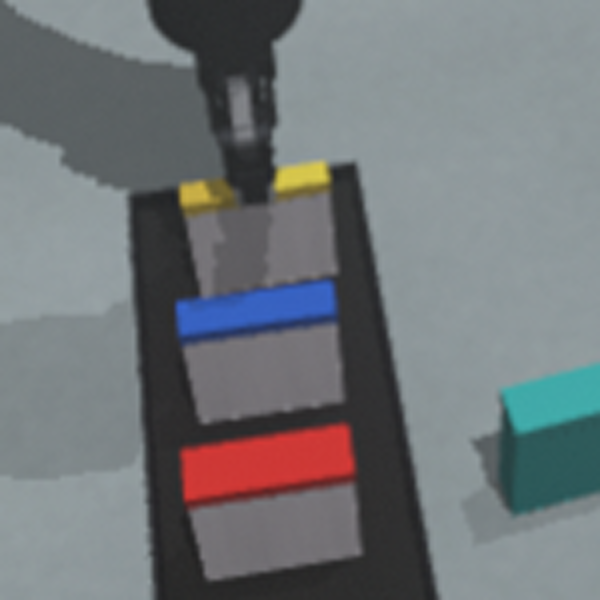

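The gripper straddles the yellow plate, crossing its band near (255,185), and is centred along it. Next I descend, grip and lift.

```bash
python3 -m crank '[[[0,-0.05,0.5,0,0,0],[0,0,0.5,0,0,0],[0,0,0.2,0,0,0],[0,0,0,0,0,0],[0,0,0,0,0,0]]]'; python3 -c "
from h import *
go(475,-125,65)"; python3 -m crank '[[[0,0,0,0,0,0],[0,0,0,0,0,0],[0,0,0,0,0,0],[0,0,0,0,0,0],[0,0,0,0,0,0]]]' 1
```

```text
clock: 4.27
eef_pos: [477.9, -124.7, 72.2]
tool_rot: [-3.139, 0.011, -2.991]
force: [-0.1, 0.1, 0.0]
width: 42.5
t 4.3 pos [ 477.9 -124.7   72.2] F [-0.1  0.1  0. ] w 42.5 delta [0.1  0.   0.24] turn [-0.02  0.11  0.02] q7 1.89
clock: 4.68
eef_pos: [478.8, -125.0, 74.4]
tool_rot: [-3.138, 0.014, -2.991]
force: [-0.0, 0.6, -2.3]
width: 12.5
```

```bash
python3 -m crank '[[[0,0,0,0,0,0],[0,0,0,0,0,0],[0.05,0,0.4,0,0.1,0],[0,0,0.15,0,0,0],[0,0,0,0,0,0]]]' 0; python3 -m crank '[[[0,0,0,0,0,0],[0,0,0,0,0,0],[0,0,0,0,0,0],[0,0,0,0,0,0],[0,0,0,0,0,0]]]' 1;  python3 -m crank '[[[0,0,-0.5,0,0,0],[0,0,-1,0,0,0],[0,0,-1,0,0,0],[0,0,-1,0,0,0],[0,0,-0.5,0,0,0],[0,0,0,0,0,0]]]';python3 -c "
from h import *
go(520,196.5,210,189.4)"
```

```text
clock: 5.1
eef_pos: [478.2, -125.5, 57.1]
tool_rot: [-3.137, 0.005, -2.991]
force: [0.1, 1.4, 0.1]
width: 42.8
clock: 5.52
eef_pos: [477.6, -125.3, 56.0]
tool_rot: [-3.138, 0.003, -2.991]
force: [0.6, 0.3, -1.0]
width: 13.0
clock: 6.02
eef_pos: [474.2, -124.2, 178.4]
tool_rot: [-3.141, -0.005, -2.991]
force: [1.1, 0.5, -2.5]
width: 13.5
t 6.0 pos [ 474.2 -124.2  178.4] F [ 1.1  0.5 -2.5] w 13.5 delta [-3.11 10.34 -1.08] turn [-0.01 -0.05 -0.13] q7 1.89
```

```bash
python3 -m crank '[[[-0.3,0.6,0,0,0,0],[-0.3,1,0,0,0,0],[-0.3,1,0,0,0,-0.1],[-0.3,1,0,0,0,0],[-0.3,1,0,0,0,0],[-0.3,1,0,0,0,0],[-0.3,1,0,0,0,0],[-0.3,1,0,0,0,0],[-0.3,1,0,0,0,0],[-0.2,0.6,0,0,0,0],[-0.1,0.3,0,0,0,0],[0,0,0,0,0,0]]]'; python3 -c "
from h import *
go(520,196.5,150,189.4)"
```

```text
clock: 7.02
eef_pos: [513.6, 180.4, 162.6]
tool_rot: [-3.137, -0.022, -2.988]
force: [-0.5, 0.7, -2.1]
width: 13.4
t 7.0 pos [513.6 180.4 162.6] F [-0.5  0.7 -2.1] w 13.4 delta [-0.3   0.5   0.41] turn [-0.04 -0.21 -0.1 ] q7 1.33
```

```bash
python3 -m crank '[[[-0.2,0.35,0.2,0,-0.2,-0.1],[-0.05,0.15,0.1,0,0,0],[0,0,0,0,0,0],[0,0,0,0,0,0]]]'
python3 - <<'E'
from h import *
go(520,196.5,135,189.4)
p=ctrl.get_image("top");q=ctrl.get_image("side")
a=cv2.resize(p["color"][190:310,140:260,::-1],(400,400),interpolation=2);b=cv2.resize(q["color"][90:210,180:300,::-1],(400,400),interpolation=2)
cv2.imwrite('pics/c.png',np.hstack([a,b]))
X=cloud(p);H=cv2.cvtColor(np.array(p["color"]),cv2.COLOR_RGB2HSV)
m=(H[...,0]>=20)&(H[...,0]<=35)&(H[...,1]>110)&(abs(X[...,1]-200)<60)
print(m.sum(),np.nanmedian(X[m],0))
E
```

```text
clock: 7.35
eef_pos: [516.5, 190.4, 150.1]
tool_rot: [-3.132, -0.008, -2.981]
force: [-0.1, -0.8, -2.1]
width: 13.6
t 7.3 pos [516.5 190.4 150.1] F [-0.1 -0.8 -2.1] w 13.6 delta [-0.15  0.19  0.5 ] turn [-0.09 -0.08 -0.03] q7 1.31
75 [487.09306815 183.96940975 188.80793671]
```

View pics/c.png

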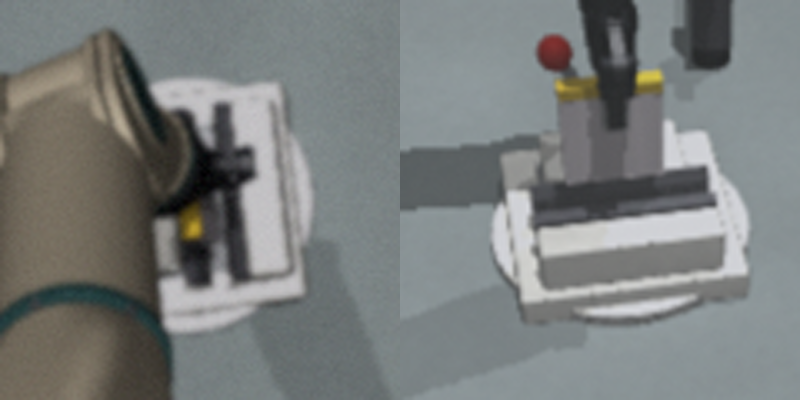

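The yellow plate hangs over the gap, about 6 mm short of the centre on the fixed-jaw side (band at (195,215) left, (610,85) right). I correct that, then lower.

```bash
python3 -m crank '[[[-0.12,0.23,0,-0.1,-0.1,0],[0,0.05,0.2,0,0,0],[0,0,0.3,0,0,0],[0,0,0.2,0,0,0],[0,0,0,0,0,0]]]'; python3 -c "
from h import *
go(520,197.7,82,189.4)"
```

```text
clock: 7.87
eef_pos: [520.6, 197.0, 128.5]
tool_rot: [3.14, 0.006, -2.986]
force: [-0.4, 0.1, -2.7]
width: 13.6
t 7.9 pos [520.6 197.  128.5] F [-0.4  0.1 -2.7] w 13.6 delta [0.02 0.02 1.55] turn [ 0.02  0.06 -0.08] q7 1.31
```

```bash
python3 -m crank '[[[0,0.03,0.4,0,0.06,-0.08],[0,0.02,0.5,0,0,0],[0,0,0.4,0,0,0],[0,0,0.1,0,0,0],[0,0,0,0,0,0]]]'; python3 -c "
from h import *
go(520,197.7,82,189.4)"
```

```text
clock: 8.28
eef_pos: [520.3, 198.6, 82.0]
tool_rot: [3.14, -0.002, -2.976]
force: [-2.4, -1.2, 12.5]
width: 13.7
t 8.3 pos [520.3 198.6  82. ] F [-2.4 -1.2 12.5] w 13.7 delta [ 0.02 -0.03  0.  ] turn [ 0.01 -0.02  0.02] q7 1.31
```

Down: the bed pushes back with 12.5 N at TCP z 82. Before taking it out I use it to feel for both faces.

```bash
python3 -m crank '[[[0,0,-0.08,0,0,0],[0,0,0,0,0,0],[0,0,0,0,0,0]]]';for i in 1 2 3 4; do echo -; done; python3 -m crank '[[[0,-0.1,0,0,0,0],[0,0,0,0,0,0]]]'; python3 -m crank '[[[0,-0.1,0,0,0,0],[0,0,0,0,0,0]]]';python3 -m crank '[[[0,-0.1,0,0,0,0],[0,0,0,0,0,0]]]';python3 -m crank '[[[0,0.2,0,0,0,0],[0,0,0,0,0,0]]]';python3 -m crank '[[[0,0.1,0,0,0,0],[0,0,0,0,0,0]]]';python3 -m crank '[[[0,0.1,0,0,0,0],[0,0,0,0,0,0]]]';python3 -m crank '[[[0,0.1,0,0,0,0],[0,0,0,0,0,0]]]'
```

```text
clock: 8.53
eef_pos: [520.7, 198.8, 84.7]
tool_rot: [3.14, -0.002, -2.975]
force: [-0.1, 0.2, -3.1]
width: 13.5
-
-
-
-
clock: 8.7
eef_pos: [521.8, 195.9, 85.5]
tool_rot: [3.14, -0.0, -2.975]
force: [-0.3, -1.0, -2.1]
width: 13.5
clock: 8.87
eef_pos: [522.6, 192.5, 86.0]
tool_rot: [3.14, 0.001, -2.975]
force: [0.3, -0.4, -2.1]
width: 13.1
clock: 9.03
eef_pos: [522.7, 191.8, 86.3]
tool_rot: [3.136, 0.001, -2.974]
force: [0.8, 0.1, -2.4]
width: 13.3
clock: 9.2
eef_pos: [521.8, 197.9, 86.5]
tool_rot: [3.136, 0.001, -2.975]
force: [0.4, 0.7, -2.3]
width: 13.5
clock: 9.37
eef_pos: [521.6, 199.3, 86.4]
tool_rot: [3.139, 0.001, -2.976]
force: [-0.1, 1.0, -2.8]
width: 13.4
clock: 9.53
eef_pos: [521.6, 199.4, 86.4]
tool_rot: [-3.14, 0.001, -2.977]
force: [-0.4, 0.1, -2.7]
width: 13.3
clock: 9.7
eef_pos: [521.6, 199.7, 86.4]
tool_rot: [-3.137, 0.0, -2.978]
force: [0.0, -0.2, -2.1]
width: 13.3
```

The stops are at y = 191.9 and 199.5, so the play is 7.6 mm and the gap about 22 mm, with its centre at y ≈ 195.7 at x = 522. Blue should fit. Now I take yellow back.

```bash
python3 -m crank '[[[0,-0.15,-0.2,0,0,0],[0,0,-0.8,0,0,0],[0,0,-1,0,0,0],[0,0,-0.9,0,0,0],[0,-0.6,-0.2,0,0,0],[0.3,-1,0,0,0,0],[0.3,-1,0,0,0,0],[0.3,-1,0,0,0,0],[0.3,-1,0,0,0,0],[0.3,-1,0,0,0,0],[0.3,-1,0,0,0,0],[0.3,-1,0,0,0,0]]]'; python3 -c "
from h import *
go(476,-125,130,188.5)"
```

```text
clock: 10.7
eef_pos: [500.0, -29.2, 187.8]
tool_rot: [3.129, 0.013, -2.954]
force: [0.3, -0.8, -2.6]
width: 13.2
t 10.7 pos [500.  -29.2 187.8] F [ 0.3 -0.8 -2.6] w 13.2 delta [ 1.41 -3.01  1.87] turn [0.12 0.12 0.38] q7 1.76
```

```bash
python3 -m crank '[[[0.4,-0.8,0.3,0.1,0.1,0.2],[0.5,-0.7,0.4,0,0,0.1],[0.3,-0.5,0.3,0,0,0],[0.1,-0.1,0.2,0,0,0],[0,0,0,0,0,0],[0,0,0,0,0,0]]]'; python3 -c "
from h import *
go(476,-125,58,188.5)"
```

```text
clock: 11.2
eef_pos: [472.2, -106.8, 153.5]
tool_rot: [3.141, 0.01, -2.998]
force: [0.9, 1.0, -2.9]
width: 13.6
t 11.2 pos [ 472.2 -106.8  153.5] F [ 0.9  1.  -2.9] w 13.6 delta [-0.01 -0.62  3.18] turn [ 0.    0.09 -0.05] q7 1.86
```

```bash
python3 -m crank '[[[-0.05,-0.4,0.4,0,0.1,0],[0,-0.1,0.7,0,0,0],[0,0,0.7,0,0,0],[0,0,0.5,0,0,0],[0,0,0.2,0,0,0],[0,0,0,0,0,0]]]'; python3 -c "
from h import *
go(476,-125,56.5,188.5)"
```

```text
clock: 11.7
eef_pos: [486.2, -111.3, 80.4]
tool_rot: [3.139, 0.014, -2.984]
force: [0.2, 0.4, -2.7]
width: 13.1
t 11.7 pos [ 486.2 -111.3   80.4] F [ 0.2  0.4 -2.7] w 13.1 delta [ 0.42 -0.4   0.79] turn [0.02 0.14 0.09] q7 1.88
```

```bash
python3 -m crank '[[[0.35,-0.35,0.1,0,0.1,0.1],[0.05,-0.05,0.3,0,0,0],[0,0,0.2,0,0,0],[0,0,0.1,0,0,0],[0,0,0,0,0,0]]]'; python3 -c "
from h import *
go(476,-125,56.5,188.5)"
```

```text
clock: 12.12
eef_pos: [479.2, -123.4, 60.4]
tool_rot: [3.139, 0.009, -2.991]
force: [-0.7, 0.2, -2.3]
width: 13.2
t 12.1 pos [ 479.2 -123.4   60.4] F [-0.7  0.2 -2.3] w 13.2 delta [ 0.11 -0.04  0.13] turn [0.02 0.09 0.03] q7 1.89
```

```bash
python3 -m crank '[[[0.05,-0.02,0.15,0,0.1,0],[0,0,0.03,0,0,0],[0,0,0,0,0,0]]]'; python3 -m crank '[[[0,0,0,0,0,0],[0,0,0,0,0,0],[0,0,0,0,0,0],[0,0,-0.3,0,0,0],[0,0,-1,0,0,0],[0,0,-0.6,0,0,0],[0,-0.8,0,0,0,0],[0,-1,0,0,0,0],[0,-0.7,0,0,0,0],[0,-0.2,0,0,0,0],[0,0,0,0,0,0]]]' 0; python3 -c "
from h import *
go(481,-206,58,188.5)"
```

```text
clock: 12.37
eef_pos: [478.3, -124.4, 56.3]
tool_rot: [3.14, -0.001, -2.991]
force: [0.3, 0.6, -1.7]
width: 13.3
clock: 13.28
eef_pos: [493.9, -205.5, 120.9]
tool_rot: [-3.141, 0.004, -2.985]
force: [-0.2, -0.3, 0.4]
width: 42.7
t 13.3 pos [ 493.9 -205.5  120.9] F [-0.2 -0.3  0.4] w 42.7 delta [0.43 0.05 2.1 ] turn [-0.    0.04  0.08] q7 2.03
```

```bash
python3 -m crank '[[[0.35,0.05,0.2,0,0,0.08],[0.05,0,0.6,0,0,0],[0,0,0.6,0,0,0],[0,0,0.4,0,0,0],[0,0,0.15,0,0,0],[0,0,0,0,0,0]]]'
python3 - <<'E'
from h import *
go(481,-206,58,188.5)
p=ctrl.get_image("side");save(p,'d0')
cv2.imwrite('pics/d.png',cv2.resize(p['color'][190:340,160:310,::-1],(500,500),interpolation=2))
E
```

```text
clock: 13.78
eef_pos: [481.5, -198.6, 62.3]
tool_rot: [3.138, 0.005, -2.99]
force: [0.2, -0.1, -1.0]
width: 42.5
t 13.8 pos [ 481.5 -198.6   62.3] F [ 0.2 -0.1 -1. ] w 42.5 delta [ 0.06 -0.24  0.14] turn [0.03 0.05 0.03] q7 2.01
```

View pics/d.png

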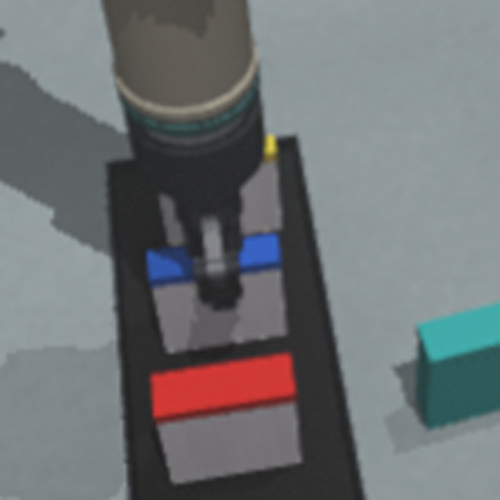

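The gripper straddles the blue plate at (215,265), and yellow stands upright behind it at (270,150). I centre by 7 mm, grip and lift.

```bash
python3 -m crank '[[[0.05,-0.22,0.1,0,0.05,0.03],[0,0,0.06,0,0,0],[0,0,0,0,0,0]]]'; python3 -m crank '[[[0,0,0,0,0,0],[0,0,0,0,0,0],[0,0,0,0,0,0],[0,0,0,0,0,0],[0,0,0,0,0,0]]]' 1;  python3 -m crank '[[[0,0,-0.5,0,0,0],[0,0,-1,0,0,0],[0,0,-1,0,0,0],[0,0,-1,0,0,0],[0,0,-0.5,0,0,0],[0,0,0,0,0,0]]]';python3 -c "
from h import *
go(520,195.4,180,189.4)"
```

```text
clock: 14.08
eef_pos: [482.5, -204.7, 59.2]
tool_rot: [3.139, 0.002, -2.991]
force: [-0.0, 1.3, -0.2]
width: 42.8
clock: 14.5
eef_pos: [483.1, -205.4, 60.1]
tool_rot: [3.14, 0.004, -2.992]
force: [0.6, 0.1, -1.9]
width: 19.4
clock: 15.0
eef_pos: [477.6, -203.6, 180.1]
tool_rot: [3.132, -0.009, -2.992]
force: [0.7, -0.1, -6.2]
width: 19.0
t 15.0 pos [ 477.6 -203.6  180.1] F [ 0.7 -0.1 -6.2] w 19.0 delta [-3.38 12.94  0.09] turn [ 0.09 -0.09 -0.14] q7 2.04
```

```bash
python3 -m crank '[[[-0.3,0.6,0,0.05,0,0],[-0.3,1,0,0,0,0],[-0.3,1,0,0,0,-0.1],[-0.3,1,0,0,0,0],[-0.3,1,0,0,0,0],[-0.3,1,0,0,0,0],[-0.3,1,0,0,0,0],[-0.3,1,0,0,0,0],[-0.3,1,0,0,0,0],[-0.2,1,0,0,0,0],[-0.1,1,0,0,0,0],[0,0.7,0,0,0,0]]]';python3 -m crank '[[[0,0.2,0,0,0,0],[0,0.1,0,0,0,0],[0,0,0,0,0,0]]]'; python3 -c "
from h import *
go(520,195.4,140,189.4)"
```

```text
clock: 16.0
eef_pos: [506.0, 150.6, 162.0]
tool_rot: [-3.141, -0.035, -2.998]
force: [0.3, 0.7, -5.2]
width: 19.4
clock: 16.25
eef_pos: [500.1, 166.4, 157.4]
tool_rot: [3.14, -0.042, -2.987]
force: [0.6, -0.1, -4.7]
width: 19.0
t 16.2 pos [500.1 166.4 157.4] F [ 0.6 -0.1 -4.7] w 19.0 delta [-0.83  0.85  0.55] turn [ 0.02 -0.41 -0.09] q7 1.34
```

```bash
python3 -m crank '[[[-0.6,0.65,0,0,-0.4,-0.1],[-0.2,0.2,0.1,0,0,0],[0,0,0.1,0,0,0],[0,0,0,0,0,0]]]'; python3 -c "
from h import *
go(520,195.4,140,189.4)"
```

```text
clock: 16.58
eef_pos: [519.2, 188.0, 147.5]
tool_rot: [-3.138, -0.006, -2.984]
force: [0.3, 0.1, -5.7]
width: 19.5
t 16.6 pos [519.2 188.  147.5] F [ 0.3  0.1 -5.7] w 19.5 delta [-0.07  0.24  0.25] turn [-0.04 -0.06 -0.06] q7 1.31
```

```bash
python3 -m crank '[[[-0.05,0.24,0.1,0,-0.06,-0.06],[0,0.03,0.1,0,0,0],[0,0,0,0,0,0],[0,0,0,0,0,0]]]'; python3 -c "
from h import *
go(520,195.4,133,189.4)"
```

```text
clock: 16.92
eef_pos: [518.6, 191.2, 139.9]
tool_rot: [-3.135, -0.003, -2.984]
force: [0.6, -0.4, -4.8]
width: 19.7
t 16.9 pos [518.6 191.2 139.9] F [ 0.6 -0.4 -4.8] w 19.7 delta [-0.07  0.13  0.23] turn [-0.07 -0.03 -0.06] q7 1.3
```

```bash
python3 -m crank '[[[-0.05,0.15,0,-0.07,0,-0.06],[0,0.05,0,0,0,0],[0,0,0,0,0,0],[0,0,0,0,0,0]]]'; python3 -c "
from h import *
go(520,195.4,133,189.4)"
```

```text
clock: 17.25
eef_pos: [519.2, 197.0, 140.2]
tool_rot: [3.141, -0.003, -2.978]
force: [0.8, 0.1, -4.6]
width: 19.0
t 17.2 pos [519.2 197.  140.2] F [ 0.8  0.1 -4.6] w 19.0 delta [-0.02 -0.06  0.24] turn [ 0.01 -0.03 -0.  ] q7 1.3
```

```bash
python3 -m crank '[[[0,-0.06,0.2,0,0,0],[0,0,0.3,0,0,0],[0,0,0.1,0,0,0],[0,0,0,0,0,0]]]'; python3 -c "
from h import *
go(520,195.4,86,189.4)"
```

```text
clock: 17.58
eef_pos: [519.9, 195.0, 120.8]
tool_rot: [3.141, -0.002, -2.978]
force: [0.0, 1.1, -4.8]
width: 19.1
t 17.6 pos [519.9 195.  120.8] F [ 0.   1.1 -4.8] w 19.1 delta [-0.01  0.01  1.16] turn [ 0.01 -0.02 -0.  ] q7 1.3
```

```bash
python3 -m crank '[[[0,0.01,0.2,0,0,0],[0,0,0.2,0,0,0],[0,0,0.2,0,0,0],[0,0,0,0,0,0]]]'; python3 -c "
from h import *
go(520,195.4,86,189.4)"
```

```text
clock: 17.92
eef_pos: [519.4, 195.2, 100.2]
tool_rot: [3.141, -0.003, -2.978]
force: [-0.3, -0.9, -6.0]
width: 19.0
t 17.9 pos [519.4 195.2 100.2] F [-0.3 -0.9 -6. ] w 19.0 delta [-0.02  0.    0.47] turn [ 0.01 -0.03 -0.  ] q7 1.3
```

```bash
python3 -m crank '[[[0,0,0.2,0,0,0],[0,0,0.2,0,0,0],[0,0,0.1,0,0,0],[0,0,0,0,0,0],[0,0,0,0,0,0]]]'; python3 -c "
from h import *
go(520,195.4,86,189.4)"
```

```text
clock: 18.33
eef_pos: [520.3, 195.7, 86.8]
tool_rot: [3.14, -0.001, -2.978]
force: [0.0, -1.2, -4.6]
width: 19.2
t 18.3 pos [520.3 195.7  86.8] F [ 0.  -1.2 -4.6] w 19.2 delta [ 0.01 -0.01  0.03] turn [ 0.01 -0.01 -0.  ] q7 1.3
```

Nearly down, with no side load. I seat it, then check the play sideways.

```bash
python3 -m crank '[[[0,0,0.1,0,0,0],[0,0,0.05,0,0,0],[0,0,0,0,0,0],[0,0,0,0,0,0]]]'; python3 -m crank '[[[0,-0.1,0,0,0,0],[0,-0.1,0,0,0,0],[0,0,0,0,0,0]]]';python3 -m crank '[[[0,0.1,0,0,0,0],[0,0.1,0,0,0,0],[0,0.1,0,0,0,0],[0,0,0,0,0,0]]]'
```

```text
clock: 18.67
eef_pos: [520.9, 196.0, 86.6]
tool_rot: [3.14, 0.002, -2.978]
force: [-0.2, -1.1, -5.4]
width: 19.2
clock: 18.92
eef_pos: [521.1, 194.9, 86.1]
tool_rot: [3.134, 0.002, -2.974]
force: [-0.7, -2.9, 2.3]
width: 19.0
clock: 19.25
eef_pos: [521.0, 196.8, 86.1]
tool_rot: [-3.14, 0.001, -2.978]
force: [-2.0, 1.9, -0.2]
width: 19.5
```

Play is about 1.9 mm and it rests on the bed, so blue is the fit. I centre it, release and lift.

```bash
python3 -m crank '[[[0,-0.03,0.05,0,0,0],[0,0,0.05,0,0,0],[0,0,0,0,0,0]]]'; python3 -m crank '[[[0,0,0,0,0,0],[0,0,0,0,0,0],[0,0,0,0,0,0],[0,0,-0.2,0,0,0],[0,0,-0.7,0,0,0],[0,0,-1,0,0,0],[0,0,-1,0,0,0],[0,0,-0.7,0,0,0],[0,0,0,0,0,0]]]' 0
python3 - <<'E'
from h import *
go(420,266,200,189.4)
p=ctrl.get_image("side");X=cloud(p)
H=cv2.cvtColor(np.array(p["color"]),cv2.COLOR_RGB2HSV)
for lo,hi in((0,8),(100,130)):
  m=(H[...,0]>=lo)&(H[...,0]<=hi)&(H[...,1]>110)&(H[...,2]>50)&(abs(X[...,1]-235)<80)&(abs(X[...,0]-500)<90)
  print(m.sum(),np.nanmedian(X[m],0),np.nanpercentile(X[m],[5,95],axis=0).round())
cv2.imwrite('pics/e.png',cv2.resize(p["color"][80:220,170:310,::-1],(500,500),interpolation=2))
E
```

```text
clock: 19.5
eef_pos: [521.1, 196.9, 86.5]
tool_rot: [-3.141, 0.002, -2.978]
force: [1.2, 0.0, -6.8]
width: 19.2
clock: 20.25
eef_pos: [521.3, 199.3, 198.6]
tool_rot: [3.14, 0.002, -2.977]
force: [0.6, 0.7, -0.7]
width: 43.0
t 20.2 pos [521.3 199.3 198.6] F [ 0.6  0.7 -0.7] w 43.0 delta [ 2.97  2.74 -0.05] turn [0.02 0.02 0.  ] q7 1.3
50 [467.38708784 266.81343385 163.42051596] [[459. 260. 153.]
 [475. 273. 169.]]
189 [519.51061466 192.62488238 118.72504607] [[483. 182. 112.]
 [552. 204. 121.]]
```

View pics/e.png

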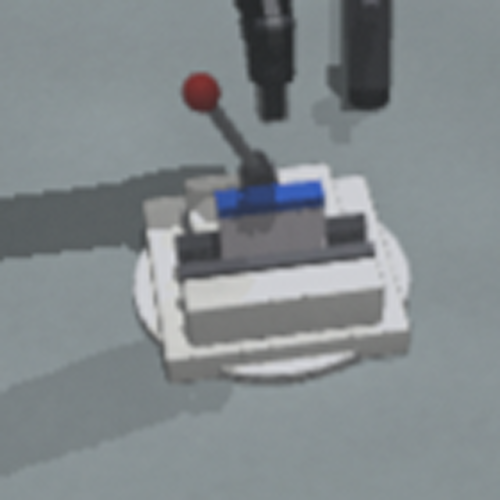

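Blue stands seated between the jaws (band at (270,195), top at z ≈ 120). The lever still leans open, with the knob at (200,92), about (467,271,152) in the world. I move to its -x side with the fingers shut.

```bash
python3 -m crank '[[[0.5,0.5,-0.2,0,0,0],[0.8,0.7,-0.1,0,0,0],[0.8,0.7,0,0,0,0],[0.5,0.4,0,0,0,0],[0.3,0.2,0,0,0,0],[0,0,0,0,0,0],[0,0,0,0,0,0]]]' 1; python3 -c "
from h import *
go(418,266,145,189.4)"
```

```text
clock: 20.88
eef_pos: [418.3, 258.3, 201.7]
tool_rot: [-3.14, -0.004, -2.981]
force: [-0.6, 0.2, 0.0]
width: -0.2
t 20.9 pos [418.3 258.3 201.7] F [-0.6  0.2  0. ] w -0.2 delta [-0.04  0.26  1.89] turn [-0.02 -0.04 -0.03] q7 1.1
```

```bash
python3 -m crank '[[[0,0.25,0.3,0,0,0],[0,0.05,0.6,0,0,0],[0,0,0.6,0,0,0],[0,0,0.3,0,0,0],[0,0,0,0,0,0]]]'; python3 -c "
from h import *
go(440,269.3,145,189.4)"
```

```text
clock: 21.3
eef_pos: [423.3, 266.0, 143.0]
tool_rot: [-3.139, 0.001, -2.989]
force: [-0.1, -0.5, -0.8]
width: 0.1
t 21.3 pos [423.3 266.  143. ] F [-0.1 -0.5 -0.8] w 0.1 delta [-0.57  0.02 -0.07] turn [-0.02  0.01 -0.11] q7 1.08
```

```bash
python3 -m crank '[[[-0.4,0.03,-0.07,0,0,-0.1],[-0.4,0,0,0,0,0],[-0.4,0,0,0,0,0],[-0.4,0,0,0,0,0],[-0.4,0,0,0,0,0],[0,0,0,0,0,0]]]'; python3 -c "
from h import *
go(524,283.2,145,189.4)"
```

```text
clock: 21.8
eef_pos: [482.7, 273.4, 141.2]
tool_rot: [-3.135, -0.012, -2.984]
force: [0.5, -0.7, -0.3]
width: 0.1
t 21.8 pos [482.7 273.4 141.2] F [ 0.5 -0.7 -0.3] w 0.1 delta [-1.41  0.11 -0.15] turn [-0.06 -0.12 -0.06] q7 1.14
```

```bash
python3 -m crank '[[[-0.3,0.05,-0.1,0,-0.1,-0.05],[-0.4,0.05,-0.05,0,0,0],[-0.3,0,0,0,0,0],[-0.2,0,0,0,0,0],[0,0,0,0,0,0],[0,0,0,0,0,0]]]'
python3 - <<'E'
from h import *
go(526,283.2,145,189.4)
p=ctrl.get_image("side")
cv2.imwrite('pics/f.png',cv2.resize(p["color"][80:220,170:310,::-1],(500,500),interpolation=2))
E
```

```text
clock: 22.3
eef_pos: [517.4, 279.3, 143.3]
tool_rot: [-3.131, -0.009, -2.981]
force: [-2.4, 0.0, 0.0]
width: -0.2
t 22.3 pos [517.4 279.3 143.3] F [-2.4  0.   0. ] w -0.2 delta [-0.3   0.08 -0.06] turn [-0.1  -0.08 -0.03] q7 1.16
```

View pics/f.png

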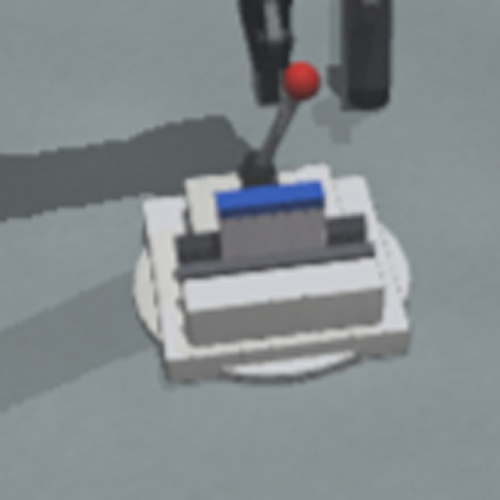

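The knob is past the top, at (300,80), and the finger is pushing it with 2.4 N. I push on to the stop.

```bash
python3 -m crank '[[[-0.25,0.05,-0.05,0,-0.05,0],[-0.2,0,0,0,0,0],[0,0,0,0,0,0]]]';python3 -m crank '[[[-0.2,0,0,0,0,0],[0,0,0,0,0,0]]]';python3 -m crank '[[[-0.2,0,0,0,0,0],[0,0,0,0,0,0]]]'
```

```text
clock: 22.6
eef_pos: [524.6, 282.1, 144.3]
tool_rot: [-3.128, -0.016, -2.979]
force: [-0.8, 0.6, -0.7]
width: -0.1
clock: 22.77
eef_pos: [524.3, 282.4, 144.1]
tool_rot: [-3.126, -0.029, -2.978]
force: [0.3, -0.0, 0.3]
width: 0.3
clock: 22.93
eef_pos: [524.2, 282.8, 143.9]
tool_rot: [-3.124, -0.043, -2.976]
force: [-0.1, 0.2, -0.2]
width: 0.2
```

It no longer advances, so it is at the stop. I back off and check everything.

```bash
python3 -m crank '[[[0.4,0,0,0,0.4,0],[0.7,0,0,0,0,0],[0.7,0,-0.3,0,0,0],[0.3,0,-0.8,0,0,0],[0,0,-1,0,0,0],[0,0.7,-1,0,0,0],[0,1,-0.3,0,0,0],[0,1,0,0,0,0],[0,1,0,0,0,0],[0,0.5,0,0,0,0],[0,0,0,0,0,0],[0,0,0,0,0,0]]]'
python3 - <<'E'
from h import *
go(526,283,145,189.4)
P={n:ctrl.get_image(n) for n in("top","side")}
for n,p in P.items():
    X=cloud(p);H=cv2.cvtColor(np.array(p["color"]),cv2.COLOR_RGB2HSV)
    for nm,lo,hi in(("yel",20,35),("blue",100,130),("red",0,8)):
        m=(H[...,0]>=lo)&(H[...,0]<=hi)&(H[...,1]>110)&(H[...,2]>50)&(X[...,0]>400)&(X[...,2]>50)
        N,L,S,C=cv2.connectedComponentsWithStats(m.astype(np.uint8))
        for i in range(1,N):
            if S[i,4]<25: continue
            q=X[L==i];q=q[~np.isnan(q[:,2])]
            zt=np.percentile(q[:,2],90);t=q[q[:,2]>zt-6];r=cv2.minAreaRect(t[:,:2].astype(np.float32))
            print(n,nm,S[i,4],'z',zt.round(1),np.round(r[0]),np.round(r[1]),round(r[2],1),'med',np.median(q,0).round())
    for o in("tube_offcut","bushing","spanner"):
        for r in ctrl.search_frame(o,p)[:1]: print(n,o,round(r["conf"],2),np.round(r["extent"]))
a=cv2.resize(P["top"]["color"][120:330,130:470,::-1],(510,315),interpolation=2)
b=cv2.resize(P["side"]["color"][60:,140:390,::-1],(290,418))
im=np.zeros((418,800,3),np.uint8);im[:315,:510]=a;im[:,510:]=b;cv2.imwrite('pics/g.png',im)
E
```

```text
clock: 23.93
eef_pos: [467.1, 409.7, 260.8]
tool_rot: [-3.138, -0.045, -2.984]
force: [-0.1, -0.4, -0.5]
width: -0.1
t 23.9 pos [467.1 409.7 260.8] F [-0.1 -0.4 -0.5] w -0.1 delta [-1.45 -4.47  3.81] turn [-0.03 -0.43 -0.06] q7 0.96
top yel 169 z 98.7 [ 477. -124.] [80. 14.] 6.0 med [ 478. -124.   95.]
top blue 288 z 124.3 [519. 195.] [81. 21.] 9.8 med [519. 196. 120.]
top blue 226 z 73.8 [ 409. -657.] [17. 95.] 0.6 med [ 409. -653.   70.]
top red 78 z 168.2 [550. 287.] [22. 22.] 3.5 med [549. 286. 165.]
top red 306 z 97.8 [ 492. -294.] [81. 27.] 8.8 med [ 490. -293.   94.]
top tube_offcut 0.63 [325. 179.  43.  20.]
top bushing 0.69 [271. 171.  18.  12.]
top spanner 0.79 [196. 176.  52.  10.]
side yel 252 z 93.4 [ 474. -125.] [80. 18.] 8.6 med [ 474. -127.   92.]
side blue 199 z 120.7 [518. 195.] [78. 22.] 8.1 med [517. 191. 118.]
side red 66 z 164.6 [549. 282.] [19. 12.] 6.1 med [550. 279. 158.]
side red 586 z 94.0 [ 489. -295.] [80. 29.] 8.0 med [ 488. -297.   92.]
side tube_offcut 0.67 [338. 265.  29.  59.]
side bushing 0.85 [339. 210.  21.  26.]
side spanner 0.57 [323. 156.  19.  43.]
```

View pics/g.png

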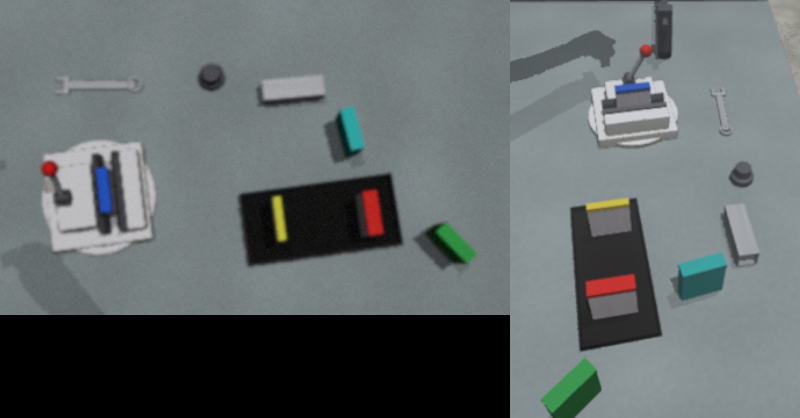

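Blue is clamped in the vise, and yellow and red stand in the tray. The knob is at x ≈ 549, where I calculated it would be when fully over. The other things have not moved.

```bash
python3 -c "
from h import *
print(ctrl.finish_job())"
```

```text
the job is handed in; nothing more can be done
None
```

The blue plate is the one that fits, so the vise was left open by about 22 mm. I handed the job in at about 24 s on the robot's clock; no verdict is reported.

- **Yellow:** it went down on the bed. Nudging it sideways gave about 7.6 mm of play, so I put it back in the tray.
- **Blue:** it went down on the bed with about 1.9 mm of play, so I left it standing there. I then pushed the clamp lever over until the tool stopped advancing.
- **Red:** I never moved it.

**Last checks, both cameras:**
- Blue's top is at about 120 mm (side camera), as it should be resting on the bed, and it sits near mid-length.
- Yellow and red stand upright in the tray with their tops at 94 mm (side camera).
- The knob is at x ≈ 549 mm, matching my calculated fully-over position.
- The tube offcut, bushing, spanner and both look-alikes look unmoved, and the arm was clear of everything.

**What disagreed:**
- The top camera reads heights about 4 mm more than the side camera.
- The force reading was close to zero when the lever reached its stop. I judged the stop from the tool no longer advancing and from the knob's position.

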